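# Load toy wheels and index the press slide

### The job

Put the two wooden toy wheels, brass bush upwards, one at a time into the two pockets of the hand press's slide. Then pull up the black plunger knob, move the slide towards the press to the next hole of the index strip, so that the wheel nearest the press comes under the ram, and let the pin go fully home in that hole. Finish holding: keep your grip on the knob with the pin home when the program ends, ready for the press stroke; leave the marker cup, the stack of ovals and the bush tray where they are.

Things in the scene. Friction and masses are not known exactly. Their poses are not given: they have to be found in the camera images.
- press: Blue hand press, fixed. Origin on the table under the ram; x points away from the robot to the column, y along the slideway from its tail (-y) past the ram, z up; turned up to 0.15 rad. In mm: head y +-31, x -51 to 135, z 180 to 260; ram nose at z 125; column x 75 to 135; lever on the +y side. Slideway x -52 to 52, y -295 to 115; slide between two gibs, all flush at z 66.
- index_hole0 (a point): mouth centre (z 52 mm) of the load hole in the steel index strip, where the pin is at the start. The strip lies along the slideway's robot side, 40 mm wide, with three 10 mm holes on one line along y of the press: load hole, next hole 120 mm on, last hole 60 mm further. Axes as the press
- index_hole1 (a point): mouth centre of the next hole, 120 mm from the load hole along +y of the press: the one to move to
- pocket0 (a point): centre of the floor of the slide's pocket nearest the press: round, 47 mm across, 7 mm deep, floor at z 59 mm, rim at z 66 mm (top of the slide, chamfered 1.5 mm, dark rubber floor). At the start 120 mm short of the ram along y of the press; at the next hole it is under the ram. Moves with the slide; axes as the press
- pocket1 (a point): the same for the other pocket, 60 mm further from the press. Either wheel may go in either pocket
- knob (a point): middle of the plunger's black knob with a red dot (29 mm across, 24 mm tall, this point half way up; z 100 mm with the pin home). It stands over a lug at the slide's tail (lug top z 76 mm, nut 23 mm wide up to z 84 mm), 72 mm to the robot's side of the pockets' line and 70 mm further from the press than pocket1. The pin is on its axis
- plunger (a joint): how far the knob is pulled straight up (m): 0 = pin home, 8 mm deep in a hole; from 0.008 its tip is clear of the strip; stop at 0.012. Return spring: 6 N at 0, 12 N at 0.012. The pin (8 mm, round tip) locks the slide, with 1 mm play either way, and rides on the strip when let go between holes
- slide (a joint): travel of the slide along +y of the press (m): 0 = load hole, 0.120 = next hole (wheel of pocket0 under the ram), 0.180 = second press hole. Moves against about 1.5 N of friction plus 6 N per m/s, carrying pockets and knob; stays where it is left
- wheel_a: loose wooden wheel, 44 mm across, 18 mm thick, lying flat, with a brass bush (12 mm across) standing 5 mm out of its top; about 30 g; origin at the centre of its underside
- wheel_b: the other wheel, just the same
- marker_cup: clear cup with marker pens, 80 mm across, 130 mm tall with the pens; origin at the centre of its underside; leave it
- oval_stack: stack of four tan oval pieces, about 100 x 62 mm, 16 mm high; origin at the centre of its underside; leave it
- bush_tray: orange tray of brass bushes, 120 x 90 x 32 mm; origin at the centre of its underside; leave it

How it is judged:
By the outcome, as a careful person would: the job done as asked, in the order asked, and still so for the second after the job is handed in, while the arm keeps its last pose, push and grip.
It also fails if it takes over 62 s, if anything falls off the work surface, if the arm or the gripper's body presses on something with over 40 N, if the wrist force passes 120 N, or if a joint passes its speed limit or range.

### The arm

A 6-joint arm with a two-finger parallel gripper is mounted at the origin on the work surface. World frame = base frame: x ahead of the robot, y to its left, z up, the work surface at z = 0. Lengths are in m, angles in rad, forces in N, time in s.
With the tool pointing down it reaches from about 0.425 to 0.95 m from the base axis. Payload 3.5 kg.
Tool frame: the origin (TCP) lies midway between the tips of the shut fingers; the grasp point (between the pads) lies 19 mm behind it; z points along the fingers, y is the line along which they close (so a half turn about z gives the same grasp; the last joint's range is limited). The gripper opens to 85 mm and grips with 20 to 120 N. Pads are 22 mm wide; open, the fingers measure 114 mm over their backs; the gripper's body (76 mm by 85 mm) begins 54 mm behind the grasp point. The pads swing forward as they close: fully open they stand 13 mm farther back than shut.
Start: joints at [-1.351, 0.286, 1.577, -0, 1.279, -0.15], TCP at [0.244, -0.629, 0.231] pointing down, gripper open.
Joint ranges: [-2.77, 2.77], [-0.9, 2.22], [0.21, 2.48], [-1.53, 4.67], [0.24, 2.81], [-2.84, 2.84]. Speed limits (rad/s): [2.79, 2.79, 3.14, 3.14, 3.14, 3.14].

### API

Orientations are given as a unit quaternion [x, y, z, w].
In Python, from plant import ctrl gives the robot as it stands.
- The arm moves only by the tool send_rows, never from a script. Its argument "series" is a list that holds one entry, the list of rows, each a list of 7 numbers: the shift along the tool's x, y, z in cm, then the turn, a rotation vector about the tool's x, y, z in rad, then the opening, from -1 (shut) to 1 (fully open). In form: [[[x, y, z, rx, ry, rz, jaw], ...]]. A call has 1 to 10 rows; each row shifts and turns the commanded pose from where the row before left it, along the tool's axes as they then stand; what a row does not reach is not made up. A row lasts 1/8 s, in which the tool goes at most 62.5 mm and 10.7 degrees, less where a joint would pass 70% of its speed; a pose out of reach is approached as far as the arm can. A call is refused whole if a number of a shift passes 6.25 or a number of a turn 0.188, either way. A call with a gripper value outside its range is refused whole. The fingers move at their own pace and stop on an object; "force" is the grip in N (left out, the last holds). Time passes only in rows, so rows that do not move let the fingers close. It gives the time, the measured TCP pose, the force, the opening and the grip force at its end, in the units of the state.
- ctrl.get_state(): the state, without advancing time (a new reading comes with each control period).
- ctrl.read_camera(name): name is "scene" or "top" or "wrist"; returns a dict with "img" (420x560x3 uint8, red, green, blue), "fx", "fy", "cx", "cy" (pixels), "k1" (the pictures are not rectified: a ray, as slopes to the right and down, at radius r is drawn at 1 + k1 r^2 times it, then the intrinsics apply), "R" (3x3) and "t" (3): a world point X has camera coordinates R X + t; the wrist camera has in their place "hand_eye" (4x4, takes a point from camera to tool coordinates, whose origin is the TCP and whose axes are the flange's). Camera axes: x right, y down, z forward; pixel columns grow to the right and rows downward; lengths in m; the calibration is good to about 2 mm. A picture is of the moment at which its call begins: read the wrist's pose just before it. There is no depth.
- ctrl.sign_off(): hands the job in; it is judged then, once.
The state is a dict: "time": time; "qpos": joint angles; "dq": joint speeds; "joint_efforts": joint torques, N m; "eef_pos": TCP position; "tcp_rot": TCP orientation; "contact_force": force on the tool from outside, world axes, zero at the start; "wrist_torque": the same for the moment, N m; "opening": opening from 0.0 (shut) to 1.0 (fully open); "finger_force": force on a finger pad.
Only numpy, scipy, OpenCV 4.12 (cv2) and the standard library are available. Lean on these libraries where they do the work, as an engineer would, in place of code of your own. Each camera call takes 0.05 s, during which the arm holds its last target. There are 200 camera calls.

## Working session

There is one attempt and no reset: what is moved stays moved. The work goes in short steps, Python scripts to look and compute and a tool call to move; the robot and the scene stay as the last step left them, time stands still between calls to the robot, and variables do not carry over. Pictures are saved under pics/ and viewed, at most 10 in all, crops included, and the job is handed in when it is done.

Besides the shell and the picture viewer there is one more tool, called after "Call:" as a command line: name --argument value ..., lists and objects as JSON in quotes. send_rows: Moves the arm, as the interface text tells. Its arguments: {"type":"object","properties":{"series":{"type":"array"},"force":{"type":"number"}},"required":["series"]}

```bash
ls; mkdir -p pics
cat > h.py <<'E'
import numpy as np, cv2
from plant import ctrl
from scipy.spatial.transform import Rotation as Ro
def cam(n):
    s=ctrl.get_state(); c=ctrl.read_camera(n)
    if n=="wrist":
        T=np.eye(4);T[:3,:3]=Ro.from_quat(s["tcp_rot"]).as_matrix();T[:3,3]=s["eef_pos"]
        W=T@np.array(c["hand_eye"]); c["R"]=W[:3,:3].T; c["t"]=-W[:3,:3].T@W[:3,3]
    c["R"]=np.array(c["R"]);c["t"]=np.array(c["t"])
    return c
def ray(c,u,v):
    x=np.array([(u-c["cx"])/c["fx"],(v-c["cy"])/c["fy"]]);y=x.copy()
    for _ in range(20): y=x/(1+c["k1"]*(y@y))
    return -c["R"].T@c["t"], c["R"].T@np.array([y[0],y[1],1])
def onz(c,u,v,z):
    o,d=ray(c,u,v); return o+d*(z-o[2])/d[2]
def proj(c,X):
    p=c["R"]@np.array(X)+c["t"]; x=p[:2]/p[2]; x=x*(1+c["k1"]*(x@x))
    return np.array([x[0]*c["fx"]+c["cx"],x[1]*c["fy"]+c["cy"]])
def save(c,f): cv2.imwrite("pics/"+f,c["img"][...,::-1])
E
python3 - <<'E'
from h import *
s=ctrl.get_state();print(s)
a=cam("scene");b=cam("top")
for n,c in(("scene",a),("top",b)): save(c,n+"0.png");print(n,-c["R"].T@c["t"],c["fx"],c["k1"])
c=cam("wrist");save(c,"w0.png");print(c["hand_eye"])
E
```

```text
pics
{'time': 0.0, 'qpos': array([-1.35102151e+00,  2.87164464e-01,  1.57820728e+00, -4.01478013e-06,
        1.27858507e+00, -1.49998030e-01]), 'dq': array([ 1.46517651e-04,  1.66512749e-04,  8.05293603e-05,  1.12474544e-04,
       -2.66235837e-04,  9.11137818e-04]), 'joint_efforts': array([ 1.02659858e-03, -4.05977511e+01, -2.92628235e+01, -5.55326051e-05,
        5.79300613e-03,  3.50890602e-06]), 'eef_pos': array([ 0.24382846, -0.6287078 ,  0.22993158]), 'tcp_rot': array([ 9.82956343e-01,  1.83835337e-01, -4.31528964e-05, -1.18129213e-03]), 'contact_force': array([-0.5217317 ,  0.69466936, -0.11175869]), 'wrist_torque': array([ 0.01417088, -0.00152351,  0.00335592]), 'finger_force': 0.0, 'opening': 0.9969665831671319}
scene [0.96338414 0.68705327 1.16562297] 527.5060159205951 -0.1041710137453794
top [0.47363165 0.00632063 1.01579757] 408.9822259263096 0.04123377960616255
[[ 2.08413220e-04 -9.54228120e-01 -2.99079673e-01  7.65970663e-02]
 [ 9.99999938e-01  2.83464593e-04 -2.07559000e-04  1.18287375e-04]
 [ 2.82837132e-04 -2.99079612e-01  9.54228120e-01 -1.42748605e-01]
 [ 0.00000000e+00  0.00000000e+00  0.00000000e+00  1.00000000e+00]]
```

View pics/top0.png

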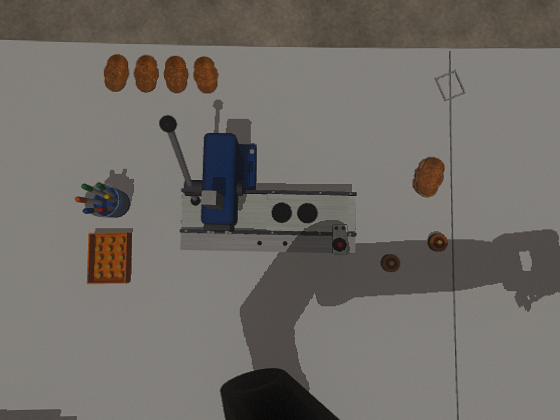

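View pics/scene0.png

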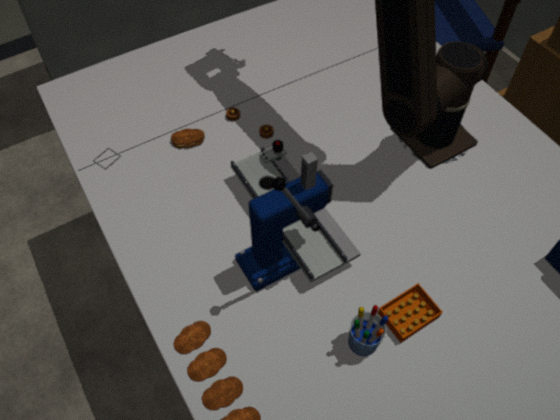

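The top view shows the wheels at (391,263) and (438,242), the pockets at (282,213) and (307,213), and the knob at (340,244). The cup, tray and ovals stand well away. The scene view agrees.

Run:
```python
from h import *
c=cam("top");im=c["img"];g=cv2.cvtColor(im,cv2.COLOR_RGB2GRAY);hsv=cv2.cvtColor(im,cv2.COLOR_RGB2HSV)
def blob(m,u,v,w=16):
    q=np.zeros_like(m,np.uint8);q[v-w:v+w,u-w:u+w]=m[v-w:v+w,u-w:u+w]
    n,l,s,ct=cv2.connectedComponentsWithStats(q.astype(np.uint8));i=1+s[1:,4].argmax();return ct[i],s[i]
for u,v in((391,263),(438,242)):
    p,s=blob(hsv[...,1]>90,u,v);print("wheel",p,s,onz(c,*p,.010))
for u,v in((282,213),(307,213)):
    p,s=blob(g<60,u,v,12);print("pocket",p,s,onz(c,*p,.060))
r=im.astype(int);p,s=blob((r[...,0]>90)&(r[...,1]<60),340,244);print("dot",p,s,onz(c,*p,.112))
for u,v in((260,243),(285,243)):
    p,s=blob(g<60,u,v,5);print("hole",p,s,onz(c,*p,.052))
```

```text
wheel [390.46396396 262.70720721] [382 254  18  18 222] [ 0.43238839 -0.26618352  0.01      ]
wheel [437.78174603 241.99206349] [428 234  20  18 252] [ 0.48443386 -0.38149906  0.01      ]
pocket [281.35759494 212.2943038 ] [272 203  20  20 316] [0.54803124 0.00140359 0.06      ]
pocket [306.98101266 212.67721519] [297 203  21  20 316] [ 0.54794533 -0.05866591  0.06      ]Traceback (most recent call last):
  File "<stdin>", line 10, in <module>
  File "<stdin>", line 5, in blob
ValueError: attempt to get argmax of an empty sequence
```

Call:
send_rows --series '[[[3.9, -1.8, 1.4, 0, 0, 0, 1], [3.9, -1.8, 1.4, 0, 0, 0, 1], [3.9, -1.8, 1.4, 0, 0, 0, 1], [3.9, -1.8, 1.4, 0, 0, 0, 1], [3.9, -1.8, 1.4, 0, 0, 0, 1], [3.9, -1.8, 1.4, 0, 0, 0, 1], [3.9, -1.8, 1.4, 0, 0, 0, 1], [3.9, -1.8, 1.4, 0, 0, 0, 1], [0, 0, 0, 0, 0, 0, 1]]]' --force 40

```text
time: 1.32
eef_pos: [0.4836, -0.3792, 0.1174]
tcp_rot: [0.983, 0.186, -0.001, -0.002]
contact_force: [-0.4, -0.1, 0.0]
opening: 1.0
finger_force: 0.0
```

```bash
cat >> h.py <<'E'
def blob(m,u,v,w):
    u,v=int(u),int(v);q=np.zeros(m.shape,np.uint8);a=slice(max(0,v-w),v+w),slice(max(0,u-w),u+w);q[a]=m[a]
    n,l,s,ct=cv2.connectedComponentsWithStats(q);i=1+s[1:,4].argmax();return ct[i],s[i]
def go(X,yaw=None):
    s=ctrl.get_state();M=Ro.from_quat(s["tcp_rot"]).as_matrix();p=s["eef_pos"]
    print("t %.2f"%s["time"],"tcp",p.round(4),"yaw %.3f"%np.arctan2(M[1,0],M[0,0]),"zaxis",M[:,2].round(4),"F",s["contact_force"].round(1),"open %.3f"%s["opening"])
    if X is not None: print("tool shift cm",(M.T@(np.array(X)-p)*100).round(2))
E
python3 - <<'E'
from h import *
go((.4844,-.3815,.12));c=cam("wrist");save(c,"w1.png");print(c["fx"],proj(c,(.4844,-.3815,.018)))
E
```

```text
t 1.32 tcp [ 0.4836 -0.3792  0.1174] yaw 0.374 zaxis [-0.0023  0.003  -1.    ] F [-0.4 -0.1  0. ] open 1.000
tool shift cm [-0.01  0.24 -0.26]
354.23955897733487 [281.18361241 211.68744702]
```

View pics/w1.png

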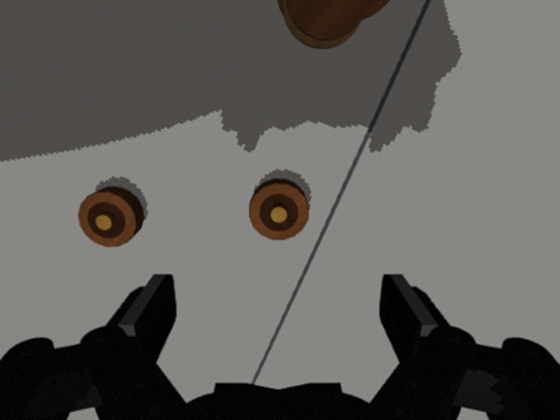

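The wrist view shows wheel_b at about (279,210), its bush up at (279,214), and wheel_a at (112,217). Both are clear of the oval stack at the top edge.

```bash
cat >> h.py <<'E'
def bush(c,u,v,z,w=25):
    h=cv2.cvtColor(c["img"],cv2.COLOR_RGB2HSV)
    p,s=blob((h[...,0]>17)&(h[...,0]<35)&(h[...,1]>100)&(h[...,2]>110),u,v,w)
    return p,s[4],onz(c,*p,z)
def disc(c,u,v,z,w=45):
    h=cv2.cvtColor(c["img"],cv2.COLOR_RGB2HSV);m=((h[...,1]>90)&(h[...,2]>75)).astype(np.uint8)
    q=np.zeros_like(m);u,v=int(u),int(v);q[v-w:v+w,max(0,u-w):u+w]=m[v-w:v+w,max(0,u-w):u+w]
    k=max(cv2.findContours(q,cv2.RETR_EXTERNAL,cv2.CHAIN_APPROX_NONE)[0],key=cv2.contourArea)
    P=np.array([onz(c,*x,z)[:2] for x in k[:,0]]);o,r=cv2.minEnclosingCircle(P.astype(np.float32)*1000);return np.array(o)/1000,r
E
python3 - <<'E'
from h import *
c=cam("wrist")
for u,v in((279,214),(104,222)): print(bush(c,u,v,.023),disc(c,u,v-5,.018))
go((.4844,-.3815,.12))
E
```

```text
(array([276.        , 212.47337278]), np.int32(169), array([ 0.48329229, -0.3797641 ,  0.023     ])) (array([ 0.4833761 , -0.37977591]), 21.330720901489258)
(array([101.44155844, 220.71428571]), np.int32(154), array([ 0.43158976, -0.26485867,  0.023     ])) (array([ 0.43173615, -0.26484122]), 21.185270309448242)
t 1.43 tcp [ 0.4828 -0.3822  0.1192] yaw 0.371 zaxis [-6.e-04 -1.e-04 -1.e+00] F [-0.5 -0.1  0.1] open 1.001
tool shift cm [ 0.17 -0.01 -0.08]
```

Call:
send_rows --series '[[[0.1, -0.2, 2.2, 0, 0, 0, 1], [0, 0, 2.8, 0, 0, 0, 1], [0, 0, 2.8, 0, 0, 0, 1], [0, 0, 2.2, 0, 0, 0, 1], [0, 0, 1.2, 0, 0, 0, 1], [0, 0, 0, 0, 0, 0, 1], [0, 0, 0, 0, 0, 0, -1], [0, 0, 0, 0, 0, 0, -1], [0, 0, 0, 0, 0, 0, -1], [0, 0, 0, 0, 0, 0, -1]]]' --force 30

```text
time: 2.68
eef_pos: [0.4839, -0.3808, 0.0087]
tcp_rot: [0.983, 0.184, 0.001, 0.001]
contact_force: [-0.1, -0.5, 5.2]
opening: 0.494
finger_force: 30.7
```

Run:
```python
from h import *
go((.548,.0014,.12));c=cam("wrist");save(c,"w2.png");print(ctrl.get_state()["finger_force"])
```

```text
t 2.67 tcp [ 0.4839 -0.3808  0.0087] yaw 0.370 zaxis [ 0.0017 -0.0018 -1.    ] F [-0.1 -0.5  5.2] open 0.494
tool shift cm [ 19.81 -33.29 -11.18]
30.743472576141357
```

View pics/w2.png

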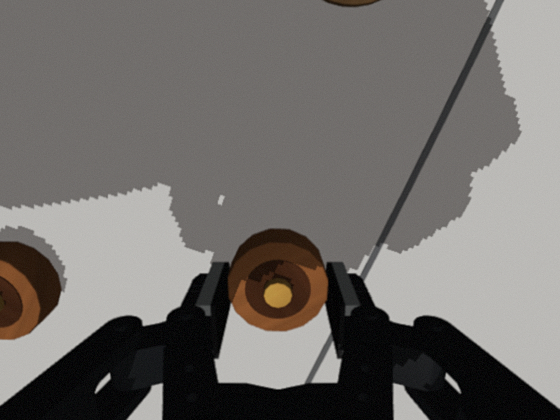

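Wheel_b sits between the pads, centre at about (278,285), bush at (278,294). Lifting it and moving over pocket0.

Call:
send_rows --series '[[[0, 0, -2, 0, 0, 0, -1], [0, 0, -5, 0, 0, 0, -1], [0, 0, -5, 0, 0, 0, -1], [2.4, -4, -1, 0, 0, 0, -1], [2.4, -4, -1, 0, 0, 0, -1], [2.4, -4, -1, 0, 0, 0, -1], [2.4, -4, -1, 0, 0, 0, -1], [2.4, -4, 0, 0, 0, 0, -1], [2.4, -4, 0, 0, 0, 0, -1], [2.4, -4, 0, 0, 0, 0, -1]]]'

```text
time: 3.98
eef_pos: [0.5383, -0.0567, 0.1681]
tcp_rot: [0.983, 0.184, 0.0, 0.0]
contact_force: [-0.1, 0.3, 0.8]
opening: 0.497
finger_force: 30.6
```

Call:
send_rows --series '[[[2, -3.5, 0, 0, 0, 0, -1], [1, -1.8, 0, 0, 0, 0, -1], [0, 0, 0, 0, 0, 0, -1], [0, 0, 0, 0, 0, 0, -1]]]'

```text
time: 4.47
eef_pos: [0.5471, 0.0014, 0.1676]
tcp_rot: [0.983, 0.184, -0.0, 0.0]
contact_force: [0.4, -0.3, -0.1]
opening: 0.494
finger_force: 30.6
```

Run:
```python
from h import *
go((.548,.0014,.17));c=cam("wrist");save(c,"w3.png");print(proj(c,(.548,.0014,.066)),proj(c,(.548,-.0587,.066)))
```

```text
t 4.47 tcp [0.5471 0.0014 0.1676] yaw 0.370 zaxis [ 1.e-04 -4.e-04 -1.e+00] F [ 0.4 -0.3 -0.1] open 0.494
tool shift cm [ 0.08  0.03 -0.24]
[277.68173757 209.74352888] [353.14545932 237.68478051]
```

View pics/w3.png

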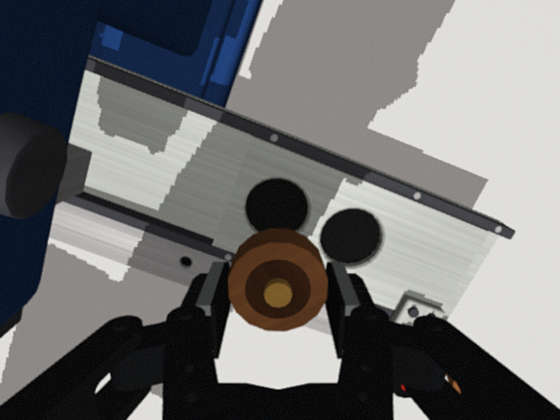

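The held wheel is at (278,280). Pocket0 is clear at (277,207), partly hidden behind the wheel, and pocket1 is at (351,236). The knob's red dot is at lower right (403,387).

```bash
cat >> h.py <<'E'
def pocket(c,u,v,z=.066,w=45,vmax=999,th=45):
    g=cv2.cvtColor(c["img"],cv2.COLOR_RGB2GRAY);m=(g<th).astype(np.uint8)
    q=np.zeros_like(m);u,v=int(u),int(v);q[v-w:v+w,u-w:u+w]=m[v-w:v+w,u-w:u+w]
    k=max(cv2.findContours(q,cv2.RETR_EXTERNAL,cv2.CHAIN_APPROX_NONE)[0],key=cv2.contourArea)[:,0]
    k=k[k[:,1]<vmax];P=np.array([onz(c,*x,z)[:2] for x in k])
    A=np.c_[2*P,np.ones(len(P))];x=np.linalg.lstsq(A,(P**2).sum(1),rcond=None)[0];r=np.sqrt(x[2]+x[0]**2+x[1]**2)
    return x[:2].round(4),round(r*1000,1),round(np.std(np.hypot(*(P-x[:2]).T))*1000,2)
E
python3 - <<'E'
from h import *
c=cam("wrist");t=ctrl.get_state()["eef_pos"]
for th in(30,45,60): print(pocket(c,277,207,vmax=222,w=36,th=th),pocket(c,351,236,w=34,vmax=262,th=th))
print(bush(c,278,293,t[2]+.0143),disc(c,278,280,t[2]+.0093,55))
go((.548,.0014,.17))
E
```

```text
(array([0.5487, 0.0027]), np.float64(21.7), np.float64(0.25)) (array([ 0.5481, -0.0561]), np.float64(21.0), np.float64(0.43))
(array([0.5486, 0.0027]), np.float64(22.0), np.float64(0.27)) (array([ 0.5481, -0.0563]), np.float64(21.4), np.float64(0.37))
(array([0.5487, 0.0027]), np.float64(22.2), np.float64(0.22)) (array([ 0.5478, -0.0567]), np.float64(21.8), np.float64(0.44))
(array([277.67427386, 294.67012448]), np.int32(482), array([0.54737636, 0.00093776, 0.18178244])) (array([0.54759686, 0.00092095]), 21.433908462524414)
t 4.58 tcp [0.5472 0.001  0.1675] yaw 0.369 zaxis [ 0.e+00 -3.e-04 -1.e+00] F [ 0.2 -0.3 -0.3] open 0.495
tool shift cm [ 0.09 -0.01 -0.25]
```

Call:
send_rows --series '[[[0.1, -0.1, 2, 0, 0, 0, -1], [0, 0, 3, 0, 0, 0, -1], [0, 0, 2.5, 0, 0, 0, -1], [0, 0, 1.2, 0, 0, 0, -1], [0, 0, 0.2, 0, 0, 0, -1], [0, 0, 0, 0, 0, 0, -1]]]'

```text
time: 5.32
eef_pos: [0.5486, 0.0029, 0.0793]
tcp_rot: [0.983, 0.184, 0.001, 0.0]
contact_force: [0.1, 0.8, -0.2]
opening: 0.497
finger_force: 30.6
```

Run:
```python
from h import *
go((.5477,.0023,.0677));c=cam("wrist");t=ctrl.get_state()["eef_pos"];save(c,"w4.png")
print(bush(c,278,293,t[2]+.0143),disc(c,278,280,t[2]+.0093,55),pocket(c,proj(c,(.5477,-.0577,.066))[0],proj(c,(.5477,-.0577,.066))[1],w=60))
```

```text
t 5.33 tcp [0.5486 0.0029 0.0793] yaw 0.369 zaxis [ 1.6e-03 -3.0e-04 -1.0e+00] F [ 0.1  0.8 -0.2] open 0.497
tool shift cm [-0.11  0.02  1.16]
(array([277.6124031 , 294.65310078]), np.int32(516), array([0.54894285, 0.00284063, 0.09380355])) (array([0.54917053, 0.00274812]), 21.554025650024414) (array([ 0.5392, -0.0614]), np.float64(31.8), np.float64(6.48))
```

Call:
send_rows --series '[[[-0.1, 0, 0.3, 0, 0, 0, -1], [0, 0, 0.3, 0, 0, 0, -1], [0, 0, 0.3, 0, 0, 0, -1], [0, 0, 0.2, 0, 0, 0, -1], [0, 0, 0, 0, 0, 0, -1]]]'

```text
time: 6.0
eef_pos: [0.5471, 0.0029, 0.0677]
tcp_rot: [0.983, 0.184, -0.0, 0.0]
contact_force: [-1.6, 0.2, 3.6]
opening: 0.495
finger_force: 30.8
```

Run:
```python
from h import *
go((.5477,.0023,.0677));c=cam("wrist");save(c,"w5.png");t=ctrl.get_state()["eef_pos"];print(bush(c,278,293,t[2]+.0143))
```

```text
t 6.00 tcp [0.5471 0.0029 0.0677] yaw 0.370 zaxis [-1.e-04 -0.e+00 -1.e+00] F [-1.6  0.2  3.6] open 0.495
tool shift cm [0.03 0.08 0.  ]
(array([277.59961686, 294.71455939]), np.int32(522), array([0.54727388, 0.00279828, 0.08202628]))
```

View pics/w5.png

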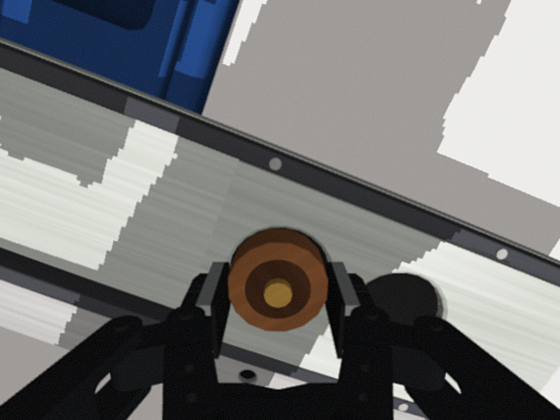

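The wheel sits in pocket0 at the expected height, with little side force and the bush at (278,295). Releasing it and rising to check.

Call:
send_rows --series '[[[0, 0, 0, 0, 0, 0, 0.3], [0, 0, 0, 0, 0, 0, 0.6], [0, 0, -2, 0, 0, 0, 1], [0, 0, -4, 0, 0, 0, 1], [0, 0, -4, 0, 0, 0, 1], [0, 0, 0, 0, 0, 0, 1]]]'

```text
time: 6.8
eef_pos: [0.5496, 0.0025, 0.1716]
tcp_rot: [0.983, 0.184, 0.004, 0.002]
contact_force: [0.5, -0.6, 1.1]
opening: 1.002
finger_force: 0.0
```

Run:
```python
from h import *
go((.4321,-.2655,.17));c=cam("wrist");save(c,"w6.png")
p=proj(c,(.5475,.0026,.082));print(p,bush(c,*p,.082),disc(c,*p,.077,50));p=proj(c,(.5475,-.0575,.066));print(p,pocket(c,*p,w=45))
```

```text
t 6.80 tcp [0.5496 0.0025 0.1716] yaw 0.370 zaxis [ 0.0085 -0.0015 -1.    ] F [ 0.5 -0.6  1.1] open 1.002
tool shift cm [-20.64  20.74   0.1 ]Traceback (most recent call last):
  File "<stdin>", line 3, in <module>
  File "h.py", line 30, in bush
    p,s=blob((h[...,0]>17)&(h[...,0]<35)&(h[...,1]>100)&(h[...,2]>110),u,v,w)
        ~~~~^^^^^^^^^^^^^^^^^^^^^^^^^^^^^^^^^^^^^^^^^^^^^^^^^^^^^^^^^^^^^^^^^
  File "h.py", line 23, in blob
    n,l,s,ct=cv2.connectedComponentsWithStats(q);i=1+s[1:,4].argmax();return ct[i],s[i]
                                                     ~~~~~~~~~~~~~~^^
ValueError: attempt to get argmax of an empty sequence
```

View pics/w6.png

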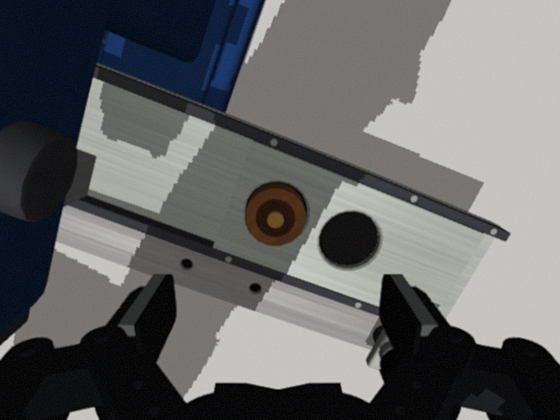

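Wheel_b is seated squarely in pocket0 at (276,213). Pocket1 is empty at (350,240). Next is wheel_a.

Call:
send_rows --series '[[[-3.4, 3.4, 0, 0, 0, 0, 1], [-3.4, 3.4, 0, 0, 0, 0, 1], [-3.4, 3.4, 0, 0, 0, 0, 1], [-3.4, 3.4, 0, 0, 0, 0, 1], [-3.5, 3.5, 1, 0, 0, 0, 1], [-3.5, 3.5, 1, 0, 0, 0, 1], [0, 0, 1.6, 0, 0, -0.145, 1], [0, 0, 1.6, 0, 0, -0.145, 1], [0, 0, 0, 0, 0, -0.145, 1], [0, 0, 0, 0, 0, 0, 1]]]'

```text
time: 8.1
eef_pos: [0.4283, -0.2628, 0.1133]
tcp_rot: [0.92, 0.391, -0.001, -0.002]
contact_force: [-0.7, 0.2, -0.7]
opening: 1.002
finger_force: 0.0
```

Call:
send_rows --series '[[[0, 0, 0, 0, 0, 0, 1]]]'

```text
time: 8.22
eef_pos: [0.429, -0.2633, 0.1146]
tcp_rot: [0.921, 0.391, -0.0, -0.001]
contact_force: [0.6, 0.1, 0.2]
opening: 1.002
finger_force: 0.0
```

Run:
```python
from h import *
c=cam("wrist")
p=proj(c,(.4317,-.2648,.023));print(p);X=bush(c,*p,.023);print(X,disc(c,*p,.018,50))
go((X[2][0],X[2][1],.007))
```

```text
[281.73589062 214.02814371]
(array([281.18181818, 213.63636364]), np.int32(165), array([ 0.43162084, -0.26432618,  0.023     ])) (array([ 0.43152808, -0.26455515]), 21.22171974182129)
t 8.28 tcp [ 0.4292 -0.2634  0.1149] yaw 0.803 zaxis [-5.e-04  5.e-04 -1.e+00] F [-0.3 -0.9 -0.4] open 1.002
tool shift cm [ 0.11  0.25 10.79]
```

Call:
send_rows --series '[[[0.1, 0.25, 2.2, 0, 0, 0, 1], [0, 0, 2.8, 0, 0, 0, 1], [0, 0, 2.8, 0, 0, 0, 1], [0, 0, 2, 0, 0, 0, 1], [0, 0, 1, 0, 0, 0, 1], [0, 0, 0, 0, 0, 0, 1], [0, 0, 0, 0, 0, 0, -1], [0, 0, 0, 0, 0, 0, -1], [0, 0, 0, 0, 0, 0, -1], [0, 0, 0, 0, 0, 0, -1]]]' --force 30

```text
time: 9.52
eef_pos: [0.4325, -0.2653, 0.0085]
tcp_rot: [0.92, 0.392, 0.0, 0.001]
contact_force: [-1.2, 0.6, 5.8]
opening: 0.498
finger_force: 30.3
```

Run:
```python
from h import *
go((.5477,-.0573,.17));c=cam("wrist");t=ctrl.get_state()["eef_pos"];print(bush(c,278,293,.023))
```

```text
t 9.53 tcp [ 0.4325 -0.2653  0.0085] yaw 0.805 zaxis [ 0.0014 -0.0013 -1.    ] F [-1.2  0.6  5.8] open 0.498
tool shift cm [ 22.97  -6.09 -16.16]
(array([278.61445783, 302.01807229]), np.int32(166), array([ 0.43073919, -0.2680179 ,  0.023     ]))
```

Call:
send_rows --series '[[[0, 0, -2, 0, 0, 0, -1], [0, 0, -5, 0, 0, 0, -1], [0, 0, -5, 0, 0, 0, -1], [2.8, -0.8, -3, 0, 0, 0, -1], [4.6, -1.2, -1.2, 0, 0, 0, -1], [4.6, -1.2, 0, 0, 0, 0, -1], [4.6, -1.2, 0, 0, 0, 0, -1], [4.4, -1.2, 0, 0, 0, 0, -1], [2, -0.5, 0, 0, 0, 0, -1], [0, 0, 0, 0, 0, 0, -1]]]'

```text
time: 10.82
eef_pos: [0.5474, -0.0554, 0.1689]
tcp_rot: [0.92, 0.393, -0.0, -0.0]
contact_force: [0.7, -0.6, -1.1]
opening: 0.496
finger_force: 30.6
```

Call:
send_rows --series '[[[0, 0, 0, 0, 0, 0, -1]]]'

```text
time: 10.95
eef_pos: [0.5468, -0.057, 0.169]
tcp_rot: [0.92, 0.392, -0.0, -0.0]
contact_force: [0.3, -0.6, -1.2]
opening: 0.495
finger_force: 30.6
```

Run:
```python
from h import *
c=cam("wrist");save(c,"w7.png");t=ctrl.get_state()["eef_pos"];p=proj(c,(.5475,-.0573,.066));print(p,proj(c,(.5475,.0026,.08)))
for th in(30,45,60): print(pocket(c,*p,vmax=222,w=36,th=th))
print(bush(c,278,293,t[2]+.0143),disc(c,278,280,t[2]+.0093,55))
go((.5477,-.0573,.0677))
```

```text
[278.27067587 209.77046733] [214.85211201 153.07986171]
(array([ 0.5479, -0.0565]), np.float64(21.6), np.float64(0.3))
(array([ 0.5478, -0.0566]), np.float64(21.9), np.float64(0.3))
(array([ 0.5478, -0.0567]), np.float64(22.2), np.float64(0.29))
(array([277.60222222, 294.96666667]), np.int32(450), array([ 0.54698036, -0.05717026,  0.18329875])) (array([ 0.54704181, -0.05741279]), 21.42214012145996)
t 11.00 tcp [ 0.5468 -0.0573  0.169 ] yaw 0.804 zaxis [-7.e-04 -1.e-04 -1.e+00] F [ 0.6  0.3 -1.1] open 0.490
tool shift cm [ 0.07  0.07 10.13]
```

View pics/w7.png

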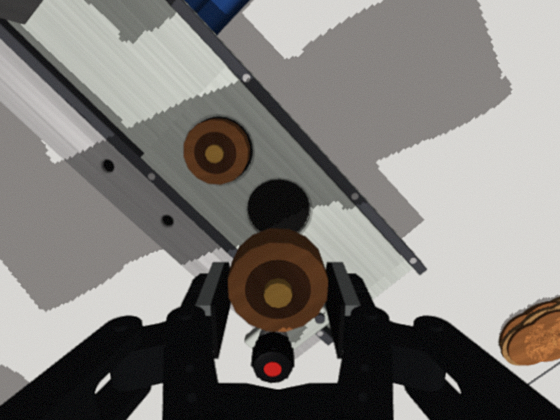

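Wheel_a is held over pocket1, which shows at (278,207). Wheel_b stays seated at (217,150). The knob's red dot is at (272,368), behind the gripper.

Call:
send_rows --series '[[[0, 0, 2, 0, 0, 0, -1], [0, 0, 3, 0, 0, 0, -1], [0, 0, 2.5, 0, 0, 0, -1], [0, 0, 1.2, 0, 0, 0, -1], [0, 0, 0.2, 0, 0, 0, -1], [0, 0, 0, 0, 0, 0, -1], [0, 0, 0, 0, 0, 0, -1]]]'

```text
time: 11.88
eef_pos: [0.5482, -0.0569, 0.0816]
tcp_rot: [0.92, 0.392, 0.001, 0.001]
contact_force: [1.0, -0.6, -0.4]
opening: 0.499
finger_force: 30.6
```

Run:
```python
from h import *
go((.5471,-.0572,.0677))
```

```text
t 11.88 tcp [ 0.5482 -0.0569  0.0816] yaw 0.805 zaxis [ 2.1e-03 -6.0e-04 -1.0e+00] F [ 1.  -0.6 -0.4] open 0.499
tool shift cm [-0.1  -0.06  1.39]
```

Call:
send_rows --series '[[[-0.1, -0.05, 0.4, 0, 0, 0, -1], [0, 0, 0.3, 0, 0, 0, -1], [0, 0, 0.3, 0, 0, 0, -1], [0, 0, 0.3, 0, 0, 0, -1], [0, 0, 0.1, 0, 0, 0, -1], [0, 0, 0, 0, 0, 0, -1]]]'

```text
time: 12.62
eef_pos: [0.5465, -0.057, 0.0675]
tcp_rot: [0.92, 0.392, -0.0, -0.0]
contact_force: [-3.4, 0.9, 7.2]
opening: 0.496
finger_force: 31.2
```

Run:
```python
from h import *
go((.5471,-.0572,.0677))
```

```text
t 12.62 tcp [ 0.5465 -0.057   0.0675] yaw 0.805 zaxis [-5.e-04  0.e+00 -1.e+00] F [-3.4  0.9  7.2] open 0.496
tool shift cm [ 0.03  0.06 -0.02]
```

Call:
send_rows --series '[[[0, 0, 0, 0, 0, 0, 0.3], [0, 0, 0, 0, 0, 0, 0.6], [0, 0, -2, 0, 0, 0, 0.7], [0, 0, -4, 0, 0, 0, 1], [0, 0, -6, 0, 0, 0, 1], [-5, 0, -1, 0, 0, 0, 1], [-5, 0, 0, 0, 0, 0, 1], [0, 0, 0, 0, 0, 0, 1], [0, 0, 0, 0, 0, 0, 1]]]'

```text
time: 13.75
eef_pos: [0.4771, -0.1289, 0.1962]
tcp_rot: [0.92, 0.391, 0.0, -0.0]
contact_force: [-0.1, -0.5, -0.3]
opening: 1.003
finger_force: 0.0
```

Run:
```python
from h import *
go((.475,-.127,.10));c=cam("wrist");save(c,"w8.png");r=c["img"].astype(int)
m=(r[...,0]>120)&(r[...,1]<70)&(r[...,2]<70);p=proj(c,(.475,-.127,.112));print(p)
q,s=blob(m,*p,40);print(q,s,onz(c,*q,.112))
for X in((.547,-.057,.082),(.547,.003,.082)): p=proj(c,X);print(p)
```

```text
t 13.75 tcp [ 0.4771 -0.1289  0.1962] yaw 0.804 zaxis [ 3.e-04  4.e-04 -1.e+00] F [-0.1 -0.5 -0.3] open 1.003
tool shift cm [-0.01 -0.28  9.62]
[273.04324927 218.60787415]
[272.61502347 219.48356808] [265 212  17  16 213] [ 0.47435603 -0.12724776  0.112     ]
[277.95714171  64.14529854]
[213.9332699   -5.77098853]
```

View pics/w8.png

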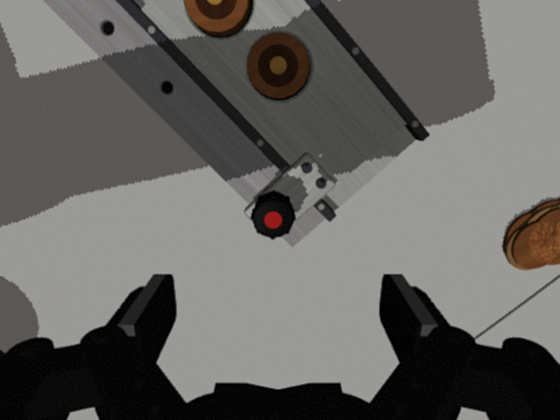

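Both wheels sit flat in their pockets, bush up, at (219,5) and (278,65). The knob is at (272,217) with its red dot at (273,219). The next hole shows at (167,88) and the last at (108,28).

Call:
send_rows --series '[[[-0.1, -0.3, 0, 0, 0, 0.16, 1], [0, 0, 0, 0, 0, 0.16, 1], [0, 0, 1, 0, 0, 0.16, 1], [0, 0, 1, 0, 0, 0.16, 1], [0, 0, 0, 0, 0, 0.16, 1], [0, 0, 0, 0, 0, 0, 1], [0, 0, 0, 0, 0, 0, 1]]]'

```text
time: 14.68
eef_pos: [0.4745, -0.1272, 0.1763]
tcp_rot: [1.0, 0.004, -0.0, -0.0]
contact_force: [0.2, -0.7, -0.4]
opening: 0.999
finger_force: 0.0
```

Run:
```python
from h import *
c=cam("wrist");r=c["img"].astype(int);g=r.sum(2)/3
m=(r[...,0]>120)&(r[...,1]<70)&(r[...,2]<70);p=proj(c,(.4744,-.1272,.112))
q,s=blob(m,*p,40);K=onz(c,*q,.112);print(q,s[4],K);H=[]
for y in(.12,.18):
    p=proj(c,(.4744,-.1272+y,.052));print(p)
    try: q,s=blob(g<50,*p,12);H.append(onz(c,*q,.052));print(q,s[4],H[-1])
    except Exception as e: print(e)
go((K[0],K[1],.087))
```

```text
[277.32824427 229.09923664] 262 [ 0.47431481 -0.12716035  0.112     ]
[125.7215495  201.16902496]
[125.51282051 199.45299145] 117 [ 0.47580859 -0.00720049  0.052     ]
[ 52.47918921 200.66753224]
[ 52.28888889 198.78888889] 90 [0.4759601  0.05267271 0.052     ]
t 14.72 tcp [ 0.4745 -0.1274  0.1764] yaw 0.007 zaxis [ 1.e-04  0.e+00 -1.e+00] F [ 0.4 -0.4  0.2] open 0.996
tool shift cm [-0.02 -0.02  8.94]
```

Call:
send_rows --series '[[[0, 0, 2, 0, 0, 0, 1], [0, 0, 2.5, 0, 0, 0, 1], [0, 0, 2, 0, 0, 0, 1], [0, 0, 1.6, 0, 0, 0, 1], [0, 0, 0.7, 0, 0, 0, 1], [0, 0, 0, 0, 0, 0, 1], [0, 0, 0, 0, 0, 0, -1], [0, 0, 0, 0, 0, 0, -1], [0, 0, 0, 0, 0, 0, -1], [0, 0, 0, 0, 0, 0, -1]]]' --force 60

```text
time: 15.98
eef_pos: [0.4743, -0.1277, 0.0891]
tcp_rot: [1.0, 0.002, 0.0, -0.0]
contact_force: [-1.1, 0.9, 3.0]
opening: 0.317
finger_force: 58.9
```

Call:
send_rows --series '[[[0, 0, 0, 0, 0, 0, -1], [0, 0, 0, 0, 0, 0, -1]]]'

```text
time: 16.23
eef_pos: [0.4743, -0.1277, 0.0891]
tcp_rot: [1.0, 0.002, 0.0, 0.0]
contact_force: [-1.4, 1.6, 5.8]
opening: 0.313
finger_force: 59.1
```

Run:
```python
from h import *
go((.4744,-.1272,.087))
```

```text
t 16.23 tcp [ 0.4743 -0.1277  0.0891] yaw 0.005 zaxis [ 3.e-04 -0.e+00 -1.e+00] F [-1.4  1.6  5.8] open 0.313
tool shift cm [ 0.01 -0.05  0.21]
```

Call:
send_rows --series '[[[0, 0, -0.4, 0, 0, 0, -1], [0, 0, -0.5, 0, 0, 0, -1], [0, 0, -0.4, 0, 0, 0, -1], [0, 0, 0, 0, 0, 0, -1], [0, 0, 0, 0, 0, 0, -1]]]'

```text
time: 16.85
eef_pos: [0.4742, -0.1276, 0.0995]
tcp_rot: [1.0, 0.002, 0.001, 0.0]
contact_force: [6.7, -0.7, -11.6]
opening: 0.316
finger_force: 59.8
```

Call:
send_rows --series '[[[0, -0.8, 0, 0, 0, 0, -1], [0, -1.4, 0, 0, 0, 0, -1], [0, -1.6, 0, 0, 0, 0, -1], [0, -1.6, 0, 0, 0, 0, -1], [0, -1.6, 0, 0, 0, 0, -1], [0, -1.6, 0, 0, 0, 0, -1], [0, -1.5, 0, 0, 0, 0, -1], [0, -1, 0, 0, 0, 0, -1], [0, -0.6, 0, 0, 0, 0, -1], [0, 0, 0, 0, 0, 0, -1]]]'

```text
time: 18.1
eef_pos: [0.4751, -0.0102, 0.1002]
tcp_rot: [1.0, 0.002, 0.003, -0.0]
contact_force: [9.4, 1.6, -12.4]
opening: 0.316
finger_force: 60.0
```

Call:
send_rows --series '[[[0, 0, 0, 0, 0, 0, -1], [0, 0, 0, 0, 0, 0, -1]]]'

```text
time: 18.35
eef_pos: [0.475, -0.0104, 0.1002]
tcp_rot: [1.0, 0.002, 0.003, -0.0]
contact_force: [10.0, 1.1, -11.6]
opening: 0.317
finger_force: 60.0
```

Call:
send_rows --series '[[[0.2, -0.2, 0, 0, 0, 0, -1], [0.1, -0.1, 0, 0, 0, 0, -1], [0, 0, 0, 0, 0, 0, -1], [0, 0, 0, 0, 0, 0, -1]]]'

```text
time: 18.85
eef_pos: [0.4752, -0.0075, 0.1002]
tcp_rot: [1.0, 0.002, -0.002, -0.0]
contact_force: [1.4, -1.2, -11.7]
opening: 0.316
finger_force: 59.9
```

Run:
```python
from h import *
go((.475,-.0077,.0891));c=cam("wrist");save(c,"w9.png");t=cam("top");save(t,"t9.png")
for X in((.547,.063,.082),(.547,.123,.082)): p=proj(c,X);print(p)
```

```text
t 18.85 tcp [ 0.4752 -0.0075  0.1002] yaw 0.005 zaxis [-3.2e-03  5.0e-04 -1.0e+00] F [  1.4  -1.2 -11.7] open 0.316
tool shift cm [-0.01  0.02  1.11]
[119.12948994 111.70496381]
[ -8.79310815 113.55763932]
```

Call:
send_rows --series '[[[0, 0, 0.3, 0, 0, 0, -1], [0, 0, 0.4, 0, 0, 0, -1], [0, 0, 0.4, 0, 0, 0, -1], [0, 0, 0.2, 0, 0, 0, -1], [0, 0, 0, 0, 0, 0, -1], [0, 0, 0, 0, 0, 0, -1]]]'

```text
time: 19.7
eef_pos: [0.4753, -0.0075, 0.0891]
tcp_rot: [1.0, 0.003, -0.002, -0.0]
contact_force: [-8.7, -0.6, -0.3]
opening: 0.316
finger_force: 61.2
```

Run:
```python
from h import *
go((.475,-.0077,.0891))
```

```text
t 19.70 tcp [ 0.4753 -0.0075  0.0891] yaw 0.005 zaxis [-4.7e-03  4.0e-04 -1.0e+00] F [-8.7 -0.6 -0.3] open 0.316
tool shift cm [-0.03  0.02  0.  ]
```

Call:
send_rows --series '[[[-0.2, 0, 0.2, 0, 0, 0, -1], [-0.1, 0, 0.1, 0, 0, 0, -1], [0, 0, 0, 0, 0, 0, -1], [0, 0, 0, 0, 0, 0, -1]]]'

```text
time: 20.2
eef_pos: [0.4754, -0.0076, 0.0891]
tcp_rot: [1.0, 0.002, 0.001, -0.0]
contact_force: [-6.8, 1.7, 7.7]
opening: 0.319
finger_force: 61.8
```

Run:
```python
from h import *
go((.475,-.0077,.0891));c=cam("wrist");t=cam("top")["img"][150:330,160:480]
o=np.vstack([c["img"][:300],cv2.resize(t,(560,300))[:,:560]]);cv2.imwrite("pics/f.png",o[...,::-1])
```

```text
t 20.20 tcp [ 0.4754 -0.0076  0.0891] yaw 0.005 zaxis [ 2.5e-03  3.0e-04 -1.0e+00] F [-6.8  1.7  7.7] open 0.319
tool shift cm [-0.04  0.01 -0.  ]
```

View pics/f.png

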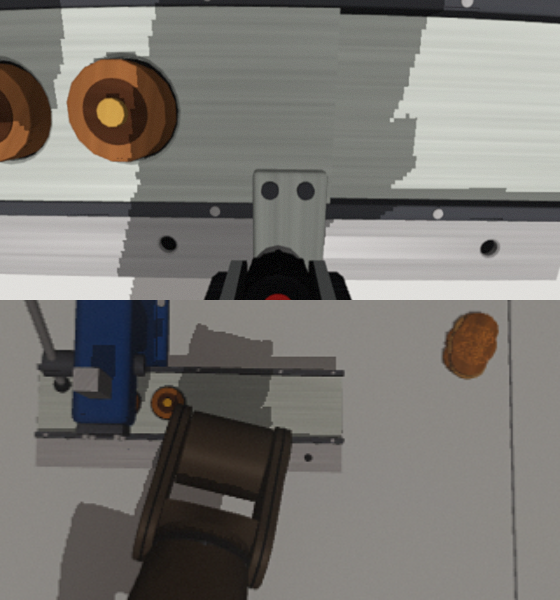

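The slide has moved on. The load hole is uncovered at (489,247), the last hole is at (168,244), and the knob sits between them over the next hole. Both wheels are seated, and the knob stays at its home height (TCP z 0.0891) under an 8 N push down.

```bash
python3 -c "
from plant import ctrl
print(ctrl.sign_off())"
```

```text
the job is handed in; nothing more can be done
None
```

Job handed in at 20.2 s of the 62 s allowed: both wheels are in their pockets with the bush up, the slide is at the next hole with the pin home, and the gripper is still holding the knob.

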